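Unload the driver burn-in jig

ROBOT

A 7-joint arm with a two-finger parallel gripper is mounted at the origin on the work surface. World frame = base frame: x ahead of the robot, y to its left, z up, the work surface at z = 0. Lengths are in mm, angles in rad, forces in N, time in s.
With the tool pointing down it reaches from about 400 to 850 mm from the base axis. Payload 10.4 kg.
Tool frame: the origin (TCP) lies between the finger pads; the fingertips stand ahead of it and the grasp point (between the pads) lies 8 mm behind it (r.tip_reach is the z of the fingertips in the tool frame, in mm); z points along the fingers, y is the line along which they close (so a half turn about z gives the same grasp; the last joint's range is limited). The gripper opens to 87 mm and grips with 3 to 60 N. Pads are 19 mm wide; open, the fingers measure 117 mm over their backs; the gripper's body (75 mm by 190 mm) begins 51 mm behind the grasp point.
Start: joints at [1.297, 0.332, -0.065, 1.46, 0.022, 1.35, -0.088], TCP at [155.132, -605.463, 233.576] pointing down, gripper open.
Joint ranges: [-2.6, 2.6], [-0.5, 2.12], [-1.47, 1.34], [0.16, 2.42], [-1.27, 4.41], [0.06, 2.06], [-2.6, 2.6]. Speed limits (rad/s): [2.22, 2.22, 2.79, 2.79, 3.14, 3.14, 3.14].

INTERFACE

Orientations are given as a rotation vector (axis times angle).
In Python, from bench import r gives the robot as it stands. The module is installed in compiled form; this text tells all that it offers.
- The arm moves only by the tool drive_tool, never from a script. Its argument "plan" is a list of rows, each a list of 3 entries, a list of its own where there are three numbers: the opening, from -1 (shut) to 1 (fully open), then the shift along the tool's x, y, z in m, then the turn, a rotation vector about the tool's x, y, z in degrees. A call has 1 to 20 rows; each row is the pose to reach, as a shift and turn from the pose commanded when the call began, along the tool's axes at that moment; what a row does not reach only later rows make up. A row lasts 1/12 s, in which the tool goes at most 41.7 mm and 7.16 degrees, less where a joint would pass 70% of its speed; a pose out of reach is approached as far as the arm can. A call with a gripper value outside its range is refused whole. The fingers move at their own pace and stop on an object; the grip force is fixed at half the most. Time passes only in rows, so rows that repeat a pose let the fingers close. It gives the time, the measured TCP pose, the force, the opening and the grip force at its end, in the units of the state.
- r.state(): the state, without advancing time (a new reading comes with each control period).
- r.snapshot(name): name is "side" or "top"; returns a dict with "img" (480x640x3 uint8, red, green, blue), "camera_matrix" (3x3 intrinsics, pixels), "R" (3x3) and "t" (3): a world point X has camera coordinates R X + t. Camera axes: x right, y down, z forward; pixel columns grow to the right and rows downward; lengths in mm; the calibration is good to about 2 mm. A picture is of the moment at which its call begins. There is no depth.
- r.finish_job(): hands the job in; it is judged then, once.
The state is a dict: "time": time; "joint_pos": joint angles; "joint_vel": joint speeds; "tau": joint torques, N m; "eef_pos": TCP position; "ee_rot": TCP orientation; "force": force on the tool from outside, world axes, zero at the start; "moment": the same for the moment, N m; "opening": opening from 0.0 (shut) to 1.0 (fully open); "grasp_force": force on a finger pad.
Only numpy, scipy, OpenCV 4.12 (cv2) and the standard library are available. Lean on these libraries where they do the work, as an engineer would, in place of code of your own. Each camera call takes 0.05 s, during which the arm holds its last target. There are 200 camera calls.

TASK

The driver cases on the burn-in jig have finished: draw the locking pin up out of the contact bar and park it upright in the open notch of the shelf beside it, seated on its flange at the notch's inner end, then push the bar fully back off the cases. Stack every case flat and squarely in one upright column centred on the cardboard packing base, either broad face up, long sides along the base's long sides, and only then pull the bar fully home again, leaving the pin parked. Don't disturb the other things on the bench.

Things in the scene. Friction and masses are not known exactly. Their poses are not given: they have to be found in the camera images.
- jig: fixed burn-in jig: grey base plate 220 (x -60 to 160) x 450 (y) x 12 mm; origin at table height under the row's centre. Cases stand in a row along y at x 0, pitch 80 mm (y -160 to 160), on the plate. Aluminium side rails, 51 mm tall, at y +-215. At the -y end: bore block at x 0, y -238 and park shelf at x -55, y -238
- contact_bar (a joint): slide of the aluminium contact bar: 0 = home over the cases, 0.13 m = pushed fully back along the jig's +x, away from the robot; friction about 2 N, stays where left. Bar 26 mm wide (x), 438 mm long (y), underside 52 mm and top 62 mm above the table; the pin locks it at 0
- bar_handle (a point): centre of the top face of the bar's upright black handle post, 20 mm diameter, 28 mm tall, standing on the middle of the bar (top 90 mm above the table); moves with the bar
- pin: loose locking pin, 60 g: steel shank 9 mm diameter, 44 mm long, below a steel flange 26 mm diameter, 6 mm thick; above it a black grip 22 mm diameter, 28 mm tall. Origin: centre of the flange's underside, z up along the grip. At first it stands in the bore, its flange on the bar
- bore (a point): centre of the bore's mouth in the bar when home, at the bar's top, 62 mm above the table (bore 12 mm diameter, axis vertical; a block of 50 mm height with the same bore lies under the bar)
- notch (a point): where the parked pin's flange underside belongs: on top of the dark steel park shelf (62 mm above the table, 8 mm thick, 41 mm along the jig's x), near the inner end of a U notch 13 mm wide, 27 mm long, open at top and bottom and to the jig's -y side; free below down to the table. Axes as the jig's
- packing_base: fixed cardboard packing base on the mat, 74 (x) x 92 (y) x 12 mm, origin at the centre of its underside; a paper patch in the middle of its top marks the size of a case
- case1: LED-driver case, a closed white plastic box with grey end caps, 58 x 70 x 32 mm (its x, y, z), 160 g, all alike, either broad face may be up; origin at the centre of its underside. Starts on the jig's base plate under the contact bar, its 70 mm side along the row; three to five of the five are present (None if absent)
- case2: LED-driver case, a closed white plastic box with grey end caps, 58 x 70 x 32 mm (its x, y, z), 160 g, all alike, either broad face may be up; origin at the centre of its underside. Starts on the jig's base plate under the contact bar, its 70 mm side along the row; three to five of the five are present (None if absent)
- case3: LED-driver case, a closed white plastic box with grey end caps, 58 x 70 x 32 mm (its x, y, z), 160 g, all alike, either broad face may be up; origin at the centre of its underside. Starts on the jig's base plate under the contact bar, its 70 mm side along the row; three to five of the five are present (None if absent)
- case4: LED-driver case, a closed white plastic box with grey end caps, 58 x 70 x 32 mm (its x, y, z), 160 g, all alike, either broad face may be up; origin at the centre of its underside. Starts on the jig's base plate under the contact bar, its 70 mm side along the row; three to five of the five are present (None if absent)
- case5: LED-driver case, a closed white plastic box with grey end caps, 58 x 70 x 32 mm (its x, y, z), 160 g, all alike, either broad face may be up; origin at the centre of its underside. Starts on the jig's base plate under the contact bar, its 70 mm side along the row; three to five of the five are present (None if absent)
- multimeter: bystander: green handheld meter lying flat, 160 x 78 x 34 mm
- tape_roll: bystander: orange roll of tape lying flat, 100 mm diameter, 45 mm tall
- water_bottle: bystander: clear water bottle, 70 mm diameter, 200 mm tall
Things that resemble listed ones, but are neither listed nor needed, are in the scene too. Leave any orange look-alike of the case4 alone.

How it is judged (in metres and radians):
On the way, in this order (a step that is already met when the one before it is completed fails the run):
1. the pin is out of the bore and parked in the notch, on its flange (distance between pin and notch below 0.008 m and angle between pin's own z axis and vertical below 0.12 rad), for 0.2 s.
2. the bar is pushed fully back, with the pin parked (all of step 1 and value of joint contact_bar above 0.118 m), for 0.2 s.
3. all cases present are stacked in one column on the packing base (horizontal distance between each of case1, case2, case3, case4, case5 and packing_base below 0.01 m and angle between the x axis of each of case1, case2, case3, case4, case5 and the x axis of packing_base, either way round below 0.15 rad and angle between the z axis of each of case1, case2, case3, case4, case5 and the z axis of packing_base, either way round below 0.08 rad and linear speed of each of case1, case2, case3, case4, case5 below 0.03 m/s), for 0.3 s.
4. the bar is home again (value of joint contact_bar below 0.01 m), for 0.2 s.
At the end, for the whole second after the job is handed in: Pin upright in the notch (within 8 mm of the notch point, tilt under 0.12 rad), bar within 10 mm of home, every case present at rest in the column: centre within 10 mm of the base's centre seen from above, sides within 0.15 rad of the base's, lying flat within 0.08 rad, either face up (all of step 1 and all of step 3 and value of joint contact_bar below 0.01 m); the robot touches nothing.
It fails at once if the multimeter is disturbed (moved more than 3 cm) (distance of multimeter from where it was at the start of the episode above 0.03 m).
It fails at once if the tape roll is disturbed (moved more than 3 cm) (distance of tape_roll from where it was at the start of the episode above 0.03 m).
It fails at once if the water bottle is disturbed (moved more than 3 cm) (distance of water_bottle from where it was at the start of the episode above 0.03 m).
Of case1, case2, case3, case4, case5 only 3 to 5 are there at a start; the rules pass over those that are not, and their reading is None.
At some moment in a run one of case1, case2, case3, case4, case5 may be knocked a few centimetres aside while the robot is not near it.
It also fails if it takes over 210 s, if anything falls off the work surface, if the arm or the gripper's body presses on something with over 40 N, if the wrist force passes 120 N, or if a joint passes its speed limit or range.

## Working session

There is one attempt and no reset: what is moved stays moved. The work goes in short steps, Python scripts to look and compute and a tool call to move; the robot and the scene stay as the last step left them, time stands still between calls to the robot, and variables do not carry over. Pictures are saved under pics/ and viewed, at most 14 in all, crops included, and the job is handed in when it is done.

Besides the shell and the picture viewer there is one more tool, called after "Call:" as a command line: name --argument value ..., lists and objects as JSON in quotes. drive_tool: Moves the arm, as the interface text tells. Its arguments: {"type":"object","properties":{"plan":{"type":"array","items":{"type":"array"}}},"required":["plan"]}

```bash
mkdir -p pics; python3 - <<'E'
from bench import r
import cv2,numpy as np
print(r.state(), r.tip_reach)
for n in("side","top"):
    s=r.snapshot(n); cv2.imwrite(f"pics/{n}0.png",s["img"][:,:,::-1]); print(n,s["camera_matrix"],s["R"],s["t"], -s["R"].T@s["t"])
E
```

```text
{'time': 0.0, 'joint_pos': array([ 1.29742471,  0.33290667, -0.06467867,  1.46093409,  0.0215925 ,
        1.34989573, -0.08846901]), 'joint_vel': array([ 0.00087598, -0.00180938, -0.001529  , -0.0009752 ,  0.00157212,
        0.00034065, -0.00014382]), 'tau': array([-6.59623911e-04, -6.23258972e+01,  2.50472955e-02, -3.89903104e+01,
       -6.12709089e-02,  3.97043838e-02,  1.28884353e-04]), 'eef_pos': array([ 154.98835631, -605.09733066,  232.73559241]), 'ee_rot': array([-3.11550712e+00, -3.92747998e-01,  3.86585568e-04]), 'force': array([ 0.4378522 , -0.44675749,  0.82571336]), 'moment': array([-0.02641085, -0.04800547, -0.03562171]), 'grasp_force': 0.0, 'opening': 1.001110211719456} 11.0
side [[611.84320988   0.         314.74869387]
 [  0.         611.84320988 242.73636451]
 [  0.           0.           1.        ]] [[ 0.96656024 -0.25552239  0.02167065]
 [-0.14872282 -0.62739657 -0.7643658 ]
 [ 0.20890867  0.73558267 -0.64441858]] [-500.77651865  210.90886291 1598.5866307 ] [  181.4390281  -1171.52873179  1202.22260651]
top [[553.30947458   0.         317.35158074]
 [  0.         553.30947458 241.29753541]
 [  0.           0.           1.        ]] [[-3.17679992e-04 -9.99946984e-01 -1.02921512e-02]
 [-9.95067238e-01  1.33710109e-03 -9.91937677e-02]
 [ 9.92022705e-02  1.02098706e-02 -9.95014908e-01]] [ 101.59386509  572.59477803 1289.24969972] [ 441.90608131   87.65978931 1340.66612478]
```

View pics/top0.png

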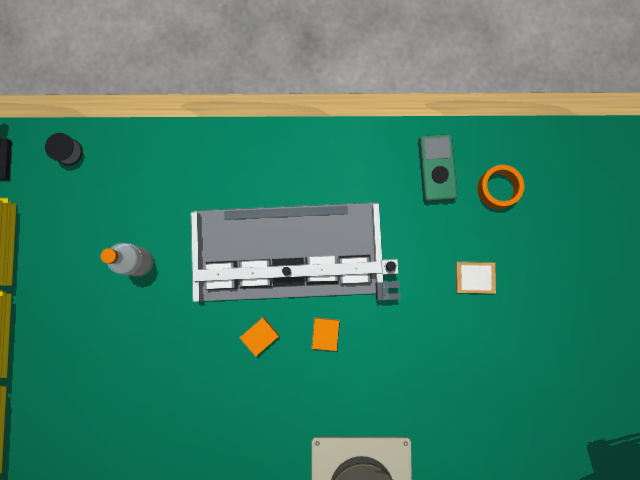

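View pics/side0.png

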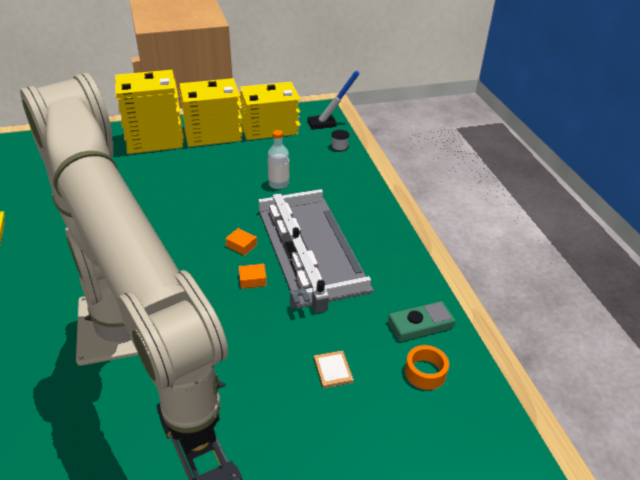

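The top view shows the jig at about (288,255), with four white cases under the bar and a dark middle slot. The pin is at (391,266), the shelf at (388,291), the handle at (287,271) and the base at (476,278). The tape roll and meter are at the upper right, and two orange decoys sit on the robot's side of the jig.

```bash
cat > h.py <<'E'
from bench import r
import cv2,numpy as np
from scipy.spatial.transform import Rotation as Ro
def ray(s,p):
    K,R,t=s["camera_matrix"],s["R"],s["t"]
    return -R.T@t, R.T@np.linalg.solve(K,np.array([p[0],p[1],1.]))
def plane(s,p,z):
    c,d=ray(s,p); return c+d*(z-c[2])/d[2]
def proj(s,X):
    c=s["camera_matrix"]@(s["R"]@np.asarray(X,float)+s["t"]); return c[:2]/c[2]
def tri(s1,p1,s2,p2):
    A=[];b=[]
    for s,p in((s1,p1),(s2,p2)):
        c,d=ray(s,p); d=d/np.linalg.norm(d); P=np.eye(3)-np.outer(d,d); A.append(P); b.append(P@c)
    return np.linalg.lstsq(np.vstack(A),np.hstack(b),rcond=None)[0]
def blobs(mask,box,amin=30):
    x0,y0,x1,y1=box; m=np.zeros(mask.shape,np.uint8); m[y0:y1,x0:x1]=mask[y0:y1,x0:x1]
    cs,_=cv2.findContours(m,cv2.RETR_EXTERNAL,cv2.CHAIN_APPROX_NONE)
    return [c for c in cs if cv2.contourArea(c)>=amin]
E
python3 - <<'E'
from h import *
T=r.snapshot("top"); S=r.snapshot("side")
a=cv2.resize(T["img"][195:310,180:410],None,fx=3.4,fy=3.4,interpolation=cv2.INTER_CUBIC)
cv2.imwrite("pics/c1.png",a[:,:,::-1])
b=cv2.resize(S["img"][180:320,220:380],None,fx=4,fy=4,interpolation=cv2.INTER_CUBIC)
cv2.imwrite("pics/c2.png",b[:,:,::-1])
g=T["img"].max(2)
for n,box in(("pin",(383,258,400,275)),("handle",(280,262,296,280))):
    for c in blobs((g<60).astype(np.uint8),box,8):
        print(n,cv2.boundingRect(c),cv2.minEnclosingCircle(c),cv2.contourArea(c))
w=(T["img"].min(2)>190).astype(np.uint8)
for c in blobs(w,(455,260,498,296)): q=cv2.minAreaRect(c);print("patch",q,plane(T,q[0],12),[plane(T,p,12)[:2].round() for p in cv2.boxPoints(q)])
h=cv2.cvtColor(T["img"],cv2.COLOR_RGB2HSV)
notg=((h[...,0]<30)|(h[...,1]<60)).astype(np.uint8)
for c in blobs(notg,(450,255,505,300)): q=cv2.minAreaRect(c);print("base",q,plane(T,q[0],12),[plane(T,p,12)[:2].round() for p in cv2.boxPoints(q)])
E
```

```text
pin (386, 262, 9, 9) ((390.0, 266.0), 4.472236156463623) 53.0
handle (280, 277, 16, 3) ((287.5, 278.0), 7.566473007202148) 29.5
handle (283, 267, 8, 8) ((286.25, 270.75), 3.952946901321411) 37.0
handle (280, 262, 16, 3) ((287.5, 263.0), 7.566473007202148) 30.0
patch ((476.0, 277.0), (24.0, 28.0), 90.0) [ 488.08044187 -278.00682689   12.        ] [array([ 517., -245.]), array([ 517., -312.]), array([ 459., -310.]), array([ 460., -244.])]
base ((475.5, 277.5), (31.0, 39.0), 90.0) [ 486.88768659 -276.78070746   12.        ] [array([ 524., -231.]), array([ 524., -324.]), array([ 450., -322.]), array([ 450., -229.])]
```

View pics/c1.png

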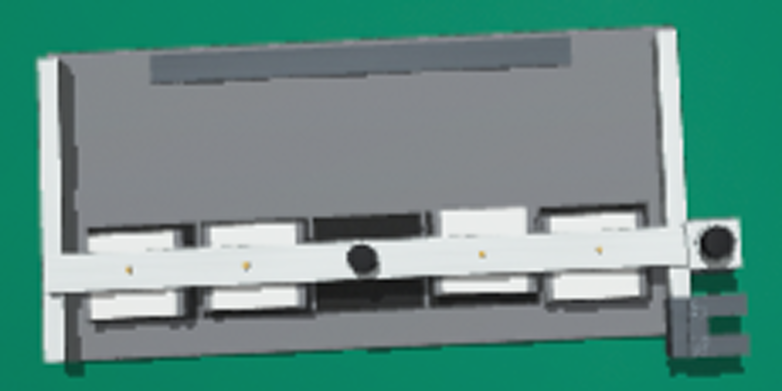

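View pics/c2.png

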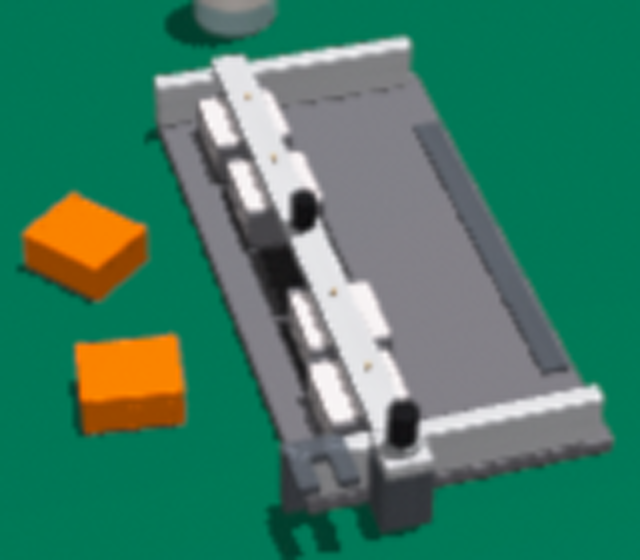

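Four cases are present and the middle slot is bare. The notched shelf sits just robot-side of the pin. Next I'll fit the jig pose, the notch and the base yaw.

```bash
python3 - <<'E'
from h import *
T=r.snapshot("top"); S=r.snapshot("side")
pin=plane(T,(390,266),96); 
def cen(s,box,z):
    g=255-s["img"].max(2).astype(float); x0,y0,x1,y1=box; q=np.clip(g[y0:y1,x0:x1]-140,0,None)
    yy,xx=np.mgrid[y0:y1,x0:x1]; return np.array([(q*xx).sum(),(q*yy).sum()])/q.sum()
pp=cen(T,(384,260,398,273),96); hp=cen(T,(281,265,293,277),90)
P=plane(T,pp,96);H=plane(T,hp,90); d=H-P
print("pin",pp,P,"handle",hp,H,"dist",np.hypot(*d[:2]),"yaw(deg)",np.degrees(np.arctan2(-d[0],d[1])))
# rails outer edges on top view : white plate mask; base yaw by upsampled contour
h=cv2.cvtColor(T["img"],cv2.COLOR_RGB2HSV)
notg=(((h[...,0]<30)|(h[...,1]<60))*255).astype(np.uint8)
w=(T["img"].min(2)>190).astype(np.uint8)
for nm,m,box in(("base",(notg>0).astype(np.uint8),(450,255,505,300)),("patch",w,(455,260,498,296))):
    c=max(blobs(m,box),key=cv2.contourArea)[:,0].astype(float)
    W=np.array([plane(T,p,12)[:2] for p in c]); lo,hi=W.min(0),W.max(0); mid=(lo+hi)/2
    ang=[]
    for ax,s in((0,-1),(0,1),(1,-1),(1,1)):
        o=1-ax; sel=(abs(W[:,ax]-(lo if s<0 else hi)[ax])<5)&(abs(W[:,o]-mid[o])<0.35*(hi-lo)[o])
        vx,vy,_,_=cv2.fitLine(W[sel].astype(np.float32),cv2.DIST_L2,0,.01,.01).ravel()
        a=np.degrees(np.arctan2(vy,vx)); a=(a+45)%90-45; ang.append(a)
    print(nm,lo,hi,mid,np.round(ang,1))
# rail far/near ends yaw : jig plate far edge row per column
g=T["img"].astype(int)
for z,cols in((12,range(205,371,15)),):
    pts=[]
    for cx in cols:
        col=notg[190:240,cx]; y=190+np.argmax(col>0); pts.append(plane(T,(cx,y-.5),z)[:2])
    p=np.polyfit(np.array(pts)[:,1],np.array(pts)[:,0],1); print("far edge yaw",np.degrees(np.arctan(-p[0])),np.array(pts)[[0,-1]])
a=cv2.resize(T["img"][255:310,365:410],None,fx=12,fy=10.9,interpolation=cv2.INTER_CUBIC)
cv2.imwrite("pics/c3.png",a[:,:,::-1])
E
```

```text
pin [390.14380699 266.30148176] [509.30161472 -63.16566688  96.        ] handle [286.1239154  270.81616052] [499.62031085 171.12233482  90.        ] dist 234.4879429431782 yaw(deg) 2.3662434698631456
base [ 449.97584647 -323.36283609] [ 524.02976294 -229.41256522] [ 487.00280471 -276.38770066] [-2.5 -2.5  2.  -1.4]
patch [ 459.4787224  -312.19377812] [ 516.81984962 -243.87392946] [ 488.14928601 -278.03385379] [-0.  -0.1 -1.8 -1.5]
far edge yaw 2.5299398762899257 [[650.00933143 374.51607155]
 [668.86559989 -26.56969363]]
```

View pics/c3.png

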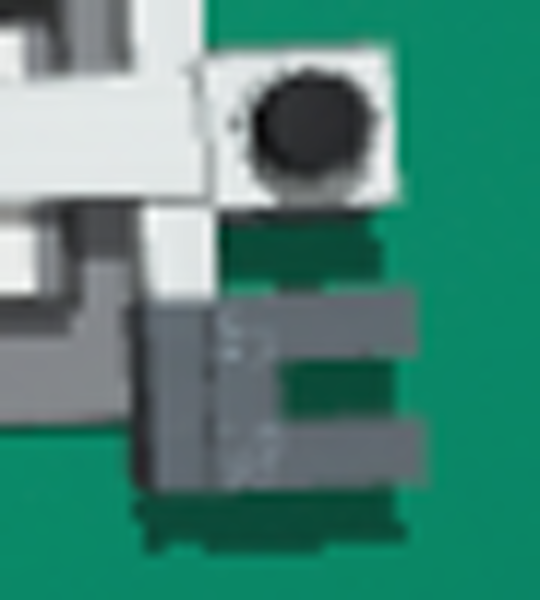

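The crop shows the notch's inner edge at about crop x 278 and its sides at y 358 and 420. Its open end is at x≈421 and the shelf spans y 290–487, which agrees with the stated 41 mm and 27 mm.

```bash
python3 - <<'E'
from h import *
T=r.snapshot("top")
yaw=np.radians(2.45); R=np.array([[np.cos(yaw),-np.sin(yaw)],[np.sin(yaw),np.cos(yaw)]]); O=np.array([500.3,172.])
f=lambda x,y:(365+(x+.5)/12-.5,255+(y+.5)/10.9-.5)
for n,c in(("inner",(278,389)),("sideTop",(340,357)),("sideBot",(340,420)),("open",(421,389)),("shelfTop",(320,291)),("shelfBot",(320,487)),("blockBL",(215,204)),("blockTR",(392,48)),("blockBR",(402,204))):
    W=plane(T,f(*c),62)[:2]; print(n,W.round(1),(R.T@(W-O)).round(1))
S=r.snapshot("side")
b=cv2.resize(S["img"][270:320,275:345],None,fx=10,fy=10,interpolation=cv2.INTER_CUBIC)
cv2.imwrite("pics/c4.png",b[:,:,::-1])
s=r.state(); Rt=Ro.from_rotvec(s["ee_rot"]).as_matrix(); print(Rt.round(3))
E
```

```text
inner [456.1 -61. ] [ -54.1 -230.9]
sideTop [462.8 -72.9] [ -47.9 -243.1]
sideBot [449.6 -72.7] [ -61.1 -242.3]
open [456.1 -88.3] [ -55.3 -258.2]
shelfTop [476.7 -69.3] [ -33.9 -240. ]
shelfBot [435.5 -68.7] [ -75.  -237.7]
blockBL [495.1 -49.4] [ -14.7 -220.9]
blockTR [528.1 -83.8] [  16.9 -256.8]
blockBR [495.1 -85.3] [ -16.2 -256.8]
[[ 0.969  0.248 -0.   ]
 [ 0.248 -0.969  0.   ]
 [ 0.    -0.    -1.   ]]
```

View pics/c4.png

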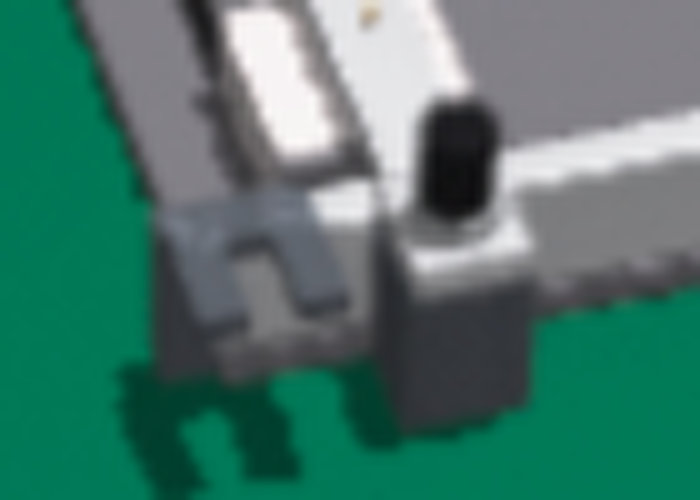

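The notch works out at jig (-55, -238), i.e. the bore shifted 55 mm along the jig's −x. I'll turn the tool to the jig's axes and go above the pin.

```bash
cat >> h.py <<'E'
YAW=2.45; O=np.array([500.3,172.]); _a=np.radians(YAW)
J=np.array([[np.cos(_a),-np.sin(_a)],[np.sin(_a),np.cos(_a)]])
jig=lambda W:J.T@(np.asarray(W)[:2]-O)
world=lambda j:O+J@np.asarray(j)
def go(pos,yaw):
    "shift (m) and turn (deg) in tool axes to world pos (mm), tool-x yaw (deg), tool down"
    s=r.state(); R=Ro.from_rotvec(s["ee_rot"]); c,n=np.cos(np.radians(yaw)),np.sin(np.radians(yaw))
    Tg=Ro.from_matrix(np.array([[c,n,0],[n,-c,0],[0,0,-1.]]))
    print("tcp",s["eef_pos"].round(1),"jig",jig(s["eef_pos"]).round(1),"t",round(s["time"],2))
    print("shift",(R.inv().apply(np.asarray(pos)-s["eef_pos"])/1000).round(4),"turn",(R.inv()*Tg).as_rotvec(degrees=True).round(2))
E
python3 -c "
from h import *
p=world((0,-238));print(p);go([*p,170],92.45)"
```

```text
[510.47391376 -65.78244569]
tcp [ 155.2 -605.4  233.5] jig [-378.1 -762. ] t 0.4
shift [ 0.4782 -0.4345  0.0635] turn [ -0.    -0.   -78.08]
```

Call:
drive_tool --plan '[[1,[0.478,-0.4345,0.0635],[0,0,-78.1]],[1,[0.478,-0.4345,0.0635],[0,0,-78.1]],[1,[0.478,-0.4345,0.0635],[0,0,-78.1]],[1,[0.478,-0.4345,0.0635],[0,0,-78.1]],[1,[0.478,-0.4345,0.0635],[0,0,-78.1]],[1,[0.478,-0.4345,0.0635],[0,0,-78.1]],[1,[0.478,-0.4345,0.0635],[0,0,-78.1]],[1,[0.478,-0.4345,0.0635],[0,0,-78.1]],[1,[0.478,-0.4345,0.0635],[0,0,-78.1]],[1,[0.478,-0.4345,0.0635],[0,0,-78.1]],[1,[0.478,-0.4345,0.0635],[0,0,-78.1]],[1,[0.478,-0.4345,0.0635],[0,0,-78.1]],[1,[0.478,-0.4345,0.0635],[0,0,-78.1]],[1,[0.478,-0.4345,0.0635],[0,0,-78.1]],[1,[0.478,-0.4345,0.0635],[0,0,-78.1]],[1,[0.478,-0.4345,0.0635],[0,0,-78.1]],[1,[0.478,-0.4345,0.0635],[0,0,-78.1]],[1,[0.478,-0.4345,0.0635],[0,0,-78.1]],[1,[0.478,-0.4345,0.0635],[0,0,-78.1]],[1,[0.478,-0.4345,0.0635],[0,0,-78.1]]]'

```text
time: 2.07
eef_pos: [510.0, -67.3, 170.1]
ee_rot: [2.175, 2.266, -0.001]
force: [-0.5, -0.1, -0.0]
opening: 0.998
grasp_force: 0.0
```

```bash
python3 -c "
from h import *
p=world((0,-238));go([*p,83],92.45)"
```

```text
tcp [510.  -67.3 170.1] jig [  -0.6 -239.5] t 2.07
shift [0.0015 0.0006 0.0871] turn [-0.    0.04 -0.09]
```

Call:
drive_tool --plan '[[1,[0.0015,0.0005,0.03],[0,0,0]],[1,[0.0015,0.0005,0.06],[0,0,0]],[1,[0.0015,0.0005,0.08],[0,0,0]],[1,[0.0015,0.0005,0.087],[0,0,0]],[1,[0.0015,0.0005,0.087],[0,0,0]],[1,[0.0015,0.0005,0.087],[0,0,0]],[-1,[0.0015,0.0005,0.087],[0,0,0]],[-1,[0.0015,0.0005,0.087],[0,0,0]],[-1,[0.0015,0.0005,0.087],[0,0,0]],[-1,[0.0015,0.0005,0.087],[0,0,0]],[-1,[0.0015,0.0005,0.087],[0,0,0]],[-1,[0.0015,0.0005,0.087],[0,0,0]],[-1,[0.0015,0.0005,0.087],[0,0,0]],[-1,[0.0015,0.0005,0.087],[0,0,0]]]'

```text
time: 3.23
eef_pos: [510.8, -64.4, 83.0]
ee_rot: [2.173, 2.269, -0.0]
force: [-0.2, -0.4, 0.1]
opening: 0.475
grasp_force: 0.0
```

Call:
drive_tool --plan '[[-1,[0,0,0],[0,0,0]],[-1,[0,0,0],[0,0,0]],[-1,[0,0,0],[0,0,0]],[-1,[0,0,0],[0,0,0]],[-1,[0,0,0],[0,0,0]],[-1,[0,0,0],[0,0,0]],[-1,[0,0,0],[0,0,0]],[-1,[0,0,0],[0,0,0]],[-1,[0,0,0],[0,0,0]],[-1,[0,0,0],[0,0,0]]]'

```text
time: 4.07
eef_pos: [510.8, -64.4, 83.0]
ee_rot: [2.173, 2.269, -0.0]
force: [0.0, -0.1, -1.2]
opening: 0.247
grasp_force: 30.0
```

Call:
drive_tool --plan '[[-1,[0,0,-0.01],[0,0,0]],[-1,[0,0,-0.02],[0,0,0]],[-1,[0,0,-0.03],[0,0,0]],[-1,[0,0,-0.04],[0,0,0]],[-1,[0,0,-0.05],[0,0,0]],[-1,[0,0,-0.06],[0,0,0]],[-1,[0,0,-0.065],[0,0,0]],[-1,[0,0,-0.065],[0,0,0]],[-1,[0,0,-0.065],[0,0,0]],[-1,[0,0,-0.065],[0,0,0]],[-1,[0,0,-0.065],[0,0,0]]]'

```text
time: 4.98
eef_pos: [510.4, -64.4, 147.4]
ee_rot: [-2.172, -2.268, 0.001]
force: [0.2, -1.1, -0.7]
opening: 0.247
grasp_force: 30.0
```

```bash
python3 - <<'E'
from h import *
p=world((-55,-238));go([*p,148],92.45)
S=r.snapshot("side")
b=cv2.resize(S["img"][225:325,265:385],None,fx=6,fy=6,interpolation=cv2.INTER_CUBIC)
cv2.imwrite("pics/c5.png",b[:,:,::-1])
E
```

```text
tcp [510.4 -64.4 147.4] jig [  -0.  -236.6] t 4.98
shift [-0.0014 -0.055  -0.0005] turn [-0.06 -0.01  0.02]
```

View pics/c5.png

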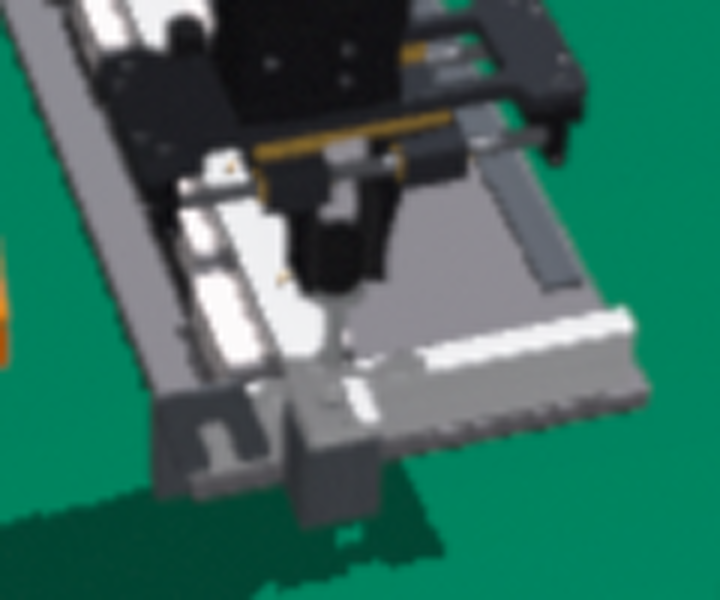

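The pin is held upright, and its shank hangs clear above the bore block. I'll shift 55 mm toward −x, then lower it.

Call:
drive_tool --plan '[[-1,[-0.0005,-0.015,0],[0,0,0]],[-1,[-0.0005,-0.03,0],[0,0,0]],[-1,[-0.0005,-0.045,0],[0,0,0]],[-1,[-0.0005,-0.055,0],[0,0,0]],[-1,[-0.0005,-0.055,0],[0,0,0]],[-1,[-0.0005,-0.055,0],[0,0,0]],[-1,[-0.0005,-0.055,0],[0,0,0]],[-1,[-0.0005,-0.055,0.01],[0,0,0]],[-1,[-0.0005,-0.055,0.02],[0,0,0]],[-1,[-0.0005,-0.055,0.024],[0,0,0]],[-1,[-0.0005,-0.055,0.028],[0,0,0]],[-1,[-0.0005,-0.055,0.028],[0,0,0]],[-1,[-0.0005,-0.055,0.028],[0,0,0]]]'

```text
time: 6.12
eef_pos: [455.8, -67.2, 119.8]
ee_rot: [-2.172, -2.268, 0.0]
force: [-1.1, 0.0, 0.6]
opening: 0.242
grasp_force: 30.0
```

Call:
drive_tool --plan '[[-1,[0,0,0.008],[0,0,0]],[-1,[0,0,0.016],[0,0,0]],[-1,[0,0,0.024],[0,0,0]],[-1,[0,0,0.03],[0,0,0]],[-1,[0,0,0.034],[0,0,0]],[-1,[0,0,0.036],[0,0,0]],[-1,[0,0,0.0365],[0,0,0]],[-1,[0,0,0.0365],[0,0,0]],[-1,[0,0,0.0365],[0,0,0]]]'

```text
time: 6.87
eef_pos: [456.1, -67.3, 83.8]
ee_rot: [2.173, 2.268, 0.0]
force: [-0.2, 0.0, -0.8]
opening: 0.243
grasp_force: 30.0
```

```bash
python3 - <<'E'
from h import *
p=world((-55,-238));go([*p,83],92.45); print(r.state()["force"])
S=r.snapshot("side")
b=cv2.resize(S["img"][225:325,245:365],None,fx=6,fy=6,interpolation=cv2.INTER_CUBIC)
cv2.imwrite("pics/c6.png",b[:,:,::-1])
E
```

```text
tcp [456.1 -67.3  83.8] jig [ -54.4 -237.2] t 6.87
shift [-0.0008 -0.0006  0.0008] turn [0.03 0.01 0.02]
[-0.16781058  0.00402822 -0.80801489]
```

View pics/c6.png

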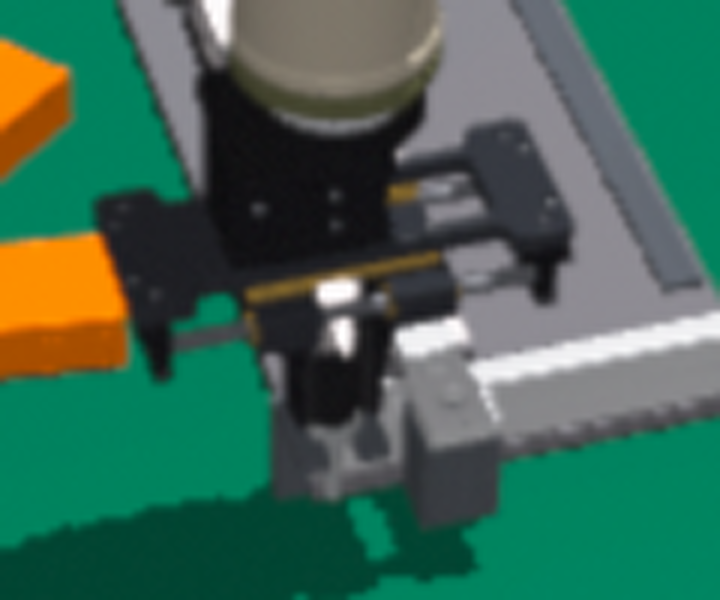

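The pin's shank is in the notch at (330,440) with the flange about on the shelf. I'll lower the last 0.8 mm, release and lift.

Call:
drive_tool --plan '[[-1,[0,0,0.0008],[0,0,0]],[-1,[0,0,0.0008],[0,0,0]],[0,[0,0,0.0008],[0,0,0]],[0,[0,0,0.0008],[0,0,0]],[0,[0,0,0.0008],[0,0,0]],[0,[0,0,0.0008],[0,0,0]],[0,[0,0,0.0008],[0,0,0]],[0,[0,0,0.0008],[0,0,0]],[0,[0,0,-0.01],[0,0,0]],[0,[0,0,-0.03],[0,0,0]],[0,[0,0,-0.05],[0,0,0]],[0,[0,0,-0.07],[0,0,0]],[0,[0,0,-0.08],[0,0,0]],[0,[0,0,-0.08],[0,0,0]],[0,[0,0,-0.08],[0,0,0]]]'

```text
time: 8.17
eef_pos: [455.9, -67.4, 163.6]
ee_rot: [2.173, 2.268, 0.0]
force: [-0.1, 0.3, -1.3]
opening: 0.499
grasp_force: 0.0
```

```bash
python3 - <<'E'
from h import *
p=world((0,0));go([*p,160],92.45); print(r.state()["opening"])
E
```

```text
tcp [455.9 -67.4 163.6] jig [ -54.6 -237.3] t 8.17
shift [0.2373 0.0546 0.0035] turn [0.04 0.04 0.01]
0.4988091761134622
```

Call:
drive_tool --plan '[[0,[0.03,0.007,0],[0,0,0]],[0,[0.06,0.014,0],[0,0,0]],[0,[0.09,0.02,0],[0,0,0]],[0,[0.12,0.027,0],[0,0,0]],[0,[0.15,0.034,0],[0,0,0]],[0,[0.18,0.041,0],[0,0,0]],[0,[0.21,0.048,0],[0,0,0]],[0,[0.23,0.0545,0],[0,0,0]],[0,[0.237,0.0545,0],[0,0,0]],[0,[0.237,0.0545,0],[0,0,0]],[0,[0.237,0.0545,0],[0,0,0]]]'

```text
time: 9.08
eef_pos: [499.5, 171.1, 162.5]
ee_rot: [-2.172, -2.269, 0.003]
force: [-0.5, -0.3, 0.6]
opening: 0.499
grasp_force: 0.0
```

```bash
python3 - <<'E'
from h import *
p=world((0,0));go([*p,78],92.45)
S=r.snapshot("side");T=r.snapshot("top")
b=cv2.resize(S["img"][270:320,275:345],None,fx=5.7,fy=8,interpolation=cv2.INTER_CUBIC)
a=cv2.resize(T["img"][260:310,360:410],None,fx=8,fy=8,interpolation=cv2.INTER_CUBIC)
cv2.imwrite("pics/c7.png",np.hstack([b,a])[:,:,::-1])
E
```

```text
tcp [499.5 171.1 162.5] jig [-0.9 -0.9] t 9.08
shift [0.0009 0.001  0.0845] turn [-0.11  0.03  0.04]
```

View pics/c7.png

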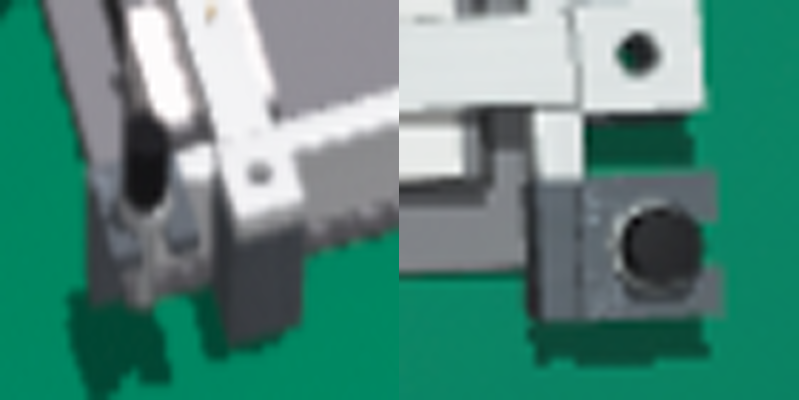

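The pin stands parked upright in the notch and the bore is empty. Now I'll grip the handle.

Call:
drive_tool --plan '[[0,[0.001,0.001,0.03],[0,0,0]],[0,[0.001,0.001,0.055],[0,0,0]],[0,[0.001,0.001,0.075],[0,0,0]],[0,[0.001,0.001,0.084],[0,0,0]],[0,[0.001,0.001,0.084],[0,0,0]],[0,[0.001,0.001,0.084],[0,0,0]],[-1,[0.001,0.001,0.084],[0,0,0]],[-1,[0.001,0.001,0.084],[0,0,0]],[-1,[0.001,0.001,0.084],[0,0,0]],[-1,[0.001,0.001,0.084],[0,0,0]],[-1,[0.001,0.001,0.084],[0,0,0]],[-1,[0.001,0.001,0.084],[0,0,0]],[-1,[0.001,0.001,0.084],[0,0,0]],[-1,[0.001,0.001,0.084],[0,0,0]],[-1,[0.001,0.001,0.084],[0,0,0]]]'

```text
time: 10.43
eef_pos: [501.3, 172.9, 80.0]
ee_rot: [2.173, 2.268, 0.0]
force: [-1.4, -2.0, 5.9]
opening: 0.216
grasp_force: 30.0
```

Call:
drive_tool --plan '[[-1,[0,0.01,0],[0,0,0]],[-1,[0,0.025,0],[0,0,0]],[-1,[0,0.04,0],[0,0,0]],[-1,[0,0.055,0],[0,0,0]],[-1,[0,0.07,0],[0,0,0]],[-1,[0,0.085,0],[0,0,0]],[-1,[0,0.1,0],[0,0,0]],[-1,[0,0.115,0],[0,0,0]],[-1,[0,0.124,0],[0,0,0]],[-1,[0,0.128,0],[0,0,0]],[-1,[0,0.128,0],[0,0,0]],[-1,[0,0.128,0],[0,0,0]],[-1,[0,0.128,0],[0,0,0]]]'

```text
time: 11.52
eef_pos: [629.6, 178.5, 80.1]
ee_rot: [2.173, 2.268, 0.002]
force: [2.2, 0.8, 5.3]
opening: 0.221
grasp_force: 30.0
```

```bash
python3 - <<'E'
from h import *
p=world((129,0));go([*p,160],92.45);print(r.state()["force"])
E
```

```text
tcp [629.6 178.5  80.1] jig [129.4   1. ] t 11.52
shift [-0.001  -0.0003 -0.0799] turn [ 0.09 -0.02  0.01]
[2.18729967 0.77458191 5.34354689]
```

Call:
drive_tool --plan '[[1,[0,0,0],[0,0,0]],[1,[0,0,0],[0,0,0]],[1,[0,0,0],[0,0,0]],[1,[0,0,0],[0,0,0]],[1,[0,0,0],[0,0,0]],[1,[0,0,-0.03],[0,0,0]],[1,[0,0,-0.06],[0,0,0]],[1,[0,0,-0.09],[0,0,0]],[1,[0,0,-0.11],[0,0,0]],[1,[0,0,-0.11],[0,0,0]],[1,[-0.04,0,-0.11],[0,0,0]],[1,[-0.08,-0.02,-0.11],[0,0,0]],[1,[-0.12,-0.035,-0.11],[0,0,0]],[1,[-0.16,-0.05,-0.11],[0,0,0]],[1,[-0.2,-0.065,-0.11],[0,0,0]],[1,[-0.24,-0.08,-0.11],[0,0,0]],[1,[-0.28,-0.095,-0.11],[0,0,0]],[1,[-0.32,-0.11,-0.11],[0,0,0]],[1,[-0.35,-0.13,-0.11],[0,0,0]],[1,[-0.37,-0.14,-0.11],[0,0,0]]]'

```text
time: 13.18
eef_pos: [502.3, -201.7, 188.8]
ee_rot: [-2.177, -2.264, 0.003]
force: [0.3, -0.0, -0.3]
opening: 1.001
grasp_force: 0.0
```

```bash
cat >> h.py <<'E'
def cases(name,z=44,save=True):
    T=r.snapshot("top"); m=(T["img"].min(2)>185).astype(np.uint8)
    if save: cv2.imwrite(f"pics/{name}.png",T["img"][:,:,::-1])
    for c in blobs(m,(185,190,420,380),120):
        q=cv2.minAreaRect(c); M=cv2.moments(c); p=(M["m10"]/M["m00"],M["m01"]/M["m00"]); W=plane(T,p,z)
        B=np.array([jig(plane(T,b,z)) for b in cv2.boxPoints(q)])
        e=B[1]-B[0],B[2]-B[1]; l=max(e,key=lambda v:np.hypot(*v)); a=np.degrees(np.arctan2(-l[0],l[1])); a=(a+90)%180-90
        print("px",np.round(p,1),"jig",jig(W).round(1),"boxc",B.mean(0).round(1),"size",sorted(np.hypot(*v).round(1) for v in e),"yaw rel jig",round(a,1),"bb",cv2.boundingRect(c))
E
python3 - <<'E'
from h import *
cases("t1"); print(r.state()["eef_pos"])
E
```

```text
px [249. 284.] jig [-25.5  90.2] boxc [-25.4  90.1] size [np.float64(56.0), np.float64(56.4)] yaw rel jig -2.5 bb (237, 272, 25, 25)
px [218.5 275.6] jig [ -2.8 161.1] boxc [ -2.7 161.1] size [np.float64(56.6), np.float64(59.1)] yaw rel jig 0.5 bb (206, 263, 26, 26)
px [354.4 270. ] jig [  -3.6 -157.8] boxc [  -3.5 -158. ] size [np.float64(56.2), np.float64(58.6)] yaw rel jig -2.5 bb (342, 258, 26, 25)
px [322.1 268.3] jig [  3.9 -82.4] boxc [  4.5 -82.2] size [np.float64(56.2), np.float64(56.4)] yaw rel jig -2.5 bb (310, 256, 25, 25)
px [194.8 264.2] jig [ 26.4 216.1] boxc [ 28.6 216.2] size [np.float64(12.8), np.float64(172.2)] yaw rel jig -89.9 bb (192, 227, 7, 74)
px [378.1 250.7] jig [  39.4 -215.7] boxc [  40.2 -215.7] size [np.float64(12.8), np.float64(144.5)] yaw rel jig -90.0 bb (374, 220, 9, 62)
px [234.9 218.1] jig [131.5 118.7] boxc [131.6 116.2] size [np.float64(31.3), np.float64(213.6)] yaw rel jig -1.9 bb (191, 211, 91, 15)
px [343.4 213.1] jig [ 131.9 -138.6] boxc [ 134.5 -131.6] size [np.float64(34.1), np.float64(253.1)] yaw rel jig -0.7 bb (287, 204, 108, 18)
[ 500.63664308 -206.09799523  188.56393334]
```

View pics/t1.png

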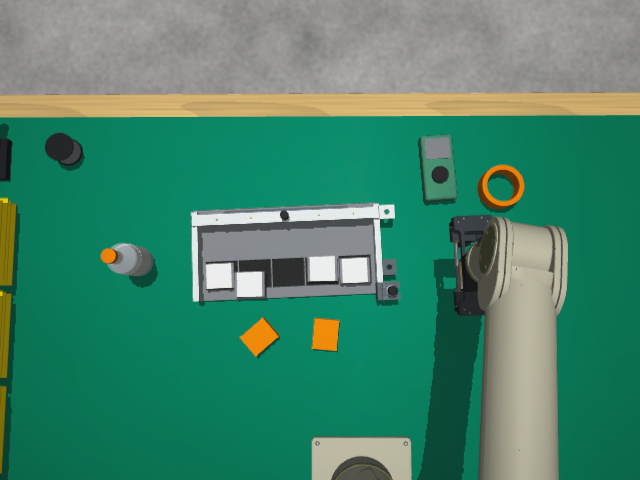

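The bar is back and the pin is parked. Four cases are visible: (218,275), (249,284), which has been knocked toward the robot, (322,268) and (354,270). I'll take the nearest one (354,270) first.

Call:
drive_tool --plan '[[1,[0.03,0.002,0.0],[0,0,0]],[1,[0.06,0.004,0],[0,0,0]],[1,[0.09,0.006,0],[0,0,0]],[1,[0.12,0.008,0],[0,0,0]],[1,[0.15,0.01,0],[0,0,0]],[1,[0.18,0.01,0],[0,0,0]],[1,[0.2,0.01,0.02],[0,0,0]],[1,[0.215,0.01,0.05],[0,0,0]],[1,[0.215,0.01,0.08],[0,0,0]],[1,[0.215,0.01,0.08],[0,0,0]],[1,[0.215,0.01,0.08],[0,0,0]],[1,[0.215,0.01,0.08],[0,0,0]]]'

```text
time: 14.23
eef_pos: [506.4, 17.7, 110.8]
ee_rot: [2.173, 2.268, 0.001]
force: [0.5, 0.0, -0.1]
opening: 0.999
grasp_force: 0.0
```

```bash
python3 - <<'E'
from h import *
p=world((-3.5,-158));go([*p,30],92.45)
E
```

```text
tcp [506.4  17.7 110.8] jig [  -0.5 -154.4] t 14.23
shift [-0.0036 -0.003   0.0808] turn [ 0.05 -0.   -0.01]
```

Call:
drive_tool --plan '[[1,[-0.0035,-0.003,0.025],[0,0,0]],[1,[-0.0035,-0.003,0.05],[0,0,0]],[1,[-0.0035,-0.003,0.07],[0,0,0]],[1,[-0.0035,-0.003,0.081],[0,0,0]],[1,[-0.0035,-0.003,0.081],[0,0,0]],[1,[-0.0035,-0.003,0.081],[0,0,0]],[-1,[-0.0035,-0.003,0.081],[0,0,0]],[-1,[-0.0035,-0.003,0.081],[0,0,0]],[-1,[-0.0035,-0.003,0.081],[0,0,0]],[-1,[-0.0035,-0.003,0.081],[0,0,0]],[-1,[-0.0035,-0.003,0.081],[0,0,0]],[-1,[-0.0035,-0.003,0.081],[0,0,0]],[-1,[-0.0035,-0.003,0.081],[0,0,0]],[-1,[-0.0035,-0.003,0.081],[0,0,0]],[-1,[-0.0035,-0.003,0.081],[0,0,0]],[-1,[-0.0035,-0.003,0.06],[0,0,0]],[-1,[-0.0035,-0.003,0.03],[0,0,0]],[-1,[-0.0035,-0.003,0],[0,0,0]],[-1,[-0.0035,-0.003,-0.03],[0,0,0]],[-1,[-0.0035,-0.003,-0.06],[0,0,0]]]'

```text
time: 15.9
eef_pos: [502.2, 14.5, 170.5]
ee_rot: [-2.172, -2.269, 0.001]
force: [0.7, -0.1, -1.3]
opening: 0.667
grasp_force: 30.0
```

```bash
python3 - <<'E'
from h import *
go([487.5,-277.2,170],89)
E
```

```text
tcp [502.2  14.5 170.5] jig [  -4.8 -157.4] t 15.9
shift [-0.2908 -0.0274  0.0005] turn [-0.06 -0.01  3.5 ]
```

Call:
drive_tool --plan '[[-1,[-0.03,-0.003,0],[0,0,0.5]],[-1,[-0.06,-0.006,0],[0,0,1]],[-1,[-0.09,-0.009,0],[0,0,1.5]],[-1,[-0.12,-0.012,0],[0,0,2]],[-1,[-0.15,-0.015,0],[0,0,2.5]],[-1,[-0.18,-0.018,0],[0,0,3]],[-1,[-0.21,-0.021,0],[0,0,3.5]],[-1,[-0.24,-0.024,0],[0,0,3.5]],[-1,[-0.265,-0.026,0],[0,0,3.5]],[-1,[-0.283,-0.0275,0],[0,0,3.5]],[-1,[-0.291,-0.0275,0],[0,0,3.5]],[-1,[-0.291,-0.0275,0],[0,0,3.5]],[-1,[-0.291,-0.0275,0],[0,0,3.5]],[-1,[-0.291,-0.0275,0.03],[0,0,3.5]],[-1,[-0.291,-0.0275,0.06],[0,0,3.5]],[-1,[-0.291,-0.0275,0.08],[0,0,3.5]],[-1,[-0.291,-0.0275,0.1],[0,0,3.5]],[-1,[-0.291,-0.0275,0.1],[0,0,3.5]],[-1,[-0.291,-0.0275,0.1],[0,0,3.5]]]'

```text
time: 17.48
eef_pos: [488.0, -275.7, 69.4]
ee_rot: [-2.238, -2.203, -0.0]
force: [-0.9, -0.5, -2.1]
opening: 0.665
grasp_force: 30.0
```

```bash
python3 - <<'E'
from h import *
go([487.5,-277.2,30.5],89)
E
```

```text
tcp [ 488.  -275.7   69.4] jig [ -31.5 -446.7] t 17.48
shift [-0.0016 -0.0004  0.0389] turn [-0.07 -0.08  0.1 ]
```

Lower, release, lift 120 mm and start back toward the jig.

Call:
drive_tool --plan '[[-1,[-0.0015,-0.0005,0.015],[0,0,0]],[-1,[-0.0015,-0.0005,0.028],[0,0,0]],[-1,[-0.0015,-0.0005,0.036],[0,0,0]],[-1,[-0.0015,-0.0005,0.0385],[0,0,0]],[-1,[-0.0015,-0.0005,0.0385],[0,0,0]],[-1,[-0.0015,-0.0005,0.0385],[0,0,0]],[1,[-0.0015,-0.0005,0.0385],[0,0,0]],[1,[-0.0015,-0.0005,0.0385],[0,0,0]],[1,[-0.0015,-0.0005,0.0385],[0,0,0]],[1,[-0.0015,-0.0005,0.0385],[0,0,0]],[1,[-0.0015,-0.0005,0.0385],[0,0,0]],[1,[-0.0015,-0.0005,0.01],[0,0,0]],[1,[-0.0015,-0.0005,-0.02],[0,0,0]],[1,[-0.0015,-0.0005,-0.06],[0,0,0]],[1,[-0.0015,-0.0005,-0.09],[0,0,0]],[1,[-0.0015,-0.0005,-0.1],[0,0,0]],[1,[-0.0015,-0.0005,-0.1],[0,0,0]]]'

```text
time: 18.9
eef_pos: [488.9, -279.8, 172.8]
ee_rot: [2.238, 2.198, 0.001]
force: [0.2, -0.0, 1.3]
opening: 0.997
grasp_force: 0.0
```

```bash
python3 - <<'E'
from h import *
cases("t2"); p=world((4.2,-82.3));go([*p,130],92.45)
E
```

```text
px [249. 284.] jig [-25.4  90.2] boxc [-25.4  90.1] size [np.float64(56.0), np.float64(56.4)] yaw rel jig -2.5 bb (237, 272, 25, 25)
px [218.4 275.7] jig [ -2.9 161.4] boxc [ -2.7 161.5] size [np.float64(56.6), np.float64(60.0)] yaw rel jig 0.5 bb (206, 263, 26, 26)
px [322.1 268.2] jig [  3.9 -82.4] boxc [  4.6 -81. ] size [np.float64(56.2), np.float64(58.7)] yaw rel jig -2.5 bb (309, 256, 26, 25)
px [194.8 264.2] jig [ 26.5 216.1] boxc [ 28.6 216.2] size [np.float64(12.9), np.float64(172.2)] yaw rel jig -90.0 bb (192, 227, 7, 74)
px [378.1 250.7] jig [  39.3 -215.7] boxc [  40.2 -215.7] size [np.float64(12.9), np.float64(144.5)] yaw rel jig 90.0 bb (374, 220, 9, 62)
px [235.  218.1] jig [131.5 118.6] boxc [131.6 116.2] size [np.float64(31.3), np.float64(213.6)] yaw rel jig -1.9 bb (191, 211, 91, 15)
px [343.6 213.2] jig [ 131.9 -138.8] boxc [ 134.5 -131.6] size [np.float64(34.5), np.float64(253.1)] yaw rel jig -0.8 bb (287, 204, 108, 18)
tcp [ 487.9 -279.4  170.4] jig [ -31.7 -450.5] t 18.95
shift [0.3698 0.0133 0.0399] turn [ 0.1   0.09 -3.49]
```

Call:
drive_tool --plan '[[1,[0.03,0.001,0],[0,0,-1]],[1,[0.065,0.002,0],[0,0,-2]],[1,[0.1,0.003,0],[0,0,-3]],[1,[0.135,0.005,0],[0,0,-3.5]],[1,[0.17,0.006,0],[0,0,-3.5]],[1,[0.205,0.008,0],[0,0,-3.5]],[1,[0.24,0.009,0],[0,0,-3.5]],[1,[0.275,0.01,0],[0,0,-3.5]],[1,[0.31,0.011,0],[0,0,-3.5]],[1,[0.34,0.012,0.01],[0,0,-3.5]],[1,[0.36,0.0135,0.03],[0,0,-3.5]],[1,[0.37,0.0135,0.04],[0,0,-3.5]],[1,[0.37,0.0135,0.04],[0,0,-3.5]],[1,[0.37,0.0135,0.04],[0,0,-3.5]],[1,[0.37,0.0135,0.04],[0,0,-3.5]]]'

```text
time: 20.2
eef_pos: [507.5, 89.5, 129.3]
ee_rot: [-2.174, -2.267, 0.001]
force: [0.2, -0.6, 0.4]
opening: 1.003
grasp_force: 0.0
```

```bash
cat >> h.py <<'E'
def stack(z):
    T=r.snapshot("top"); m=(T["img"].min(2)>170).astype(np.uint8)
    for c in blobs(m,(445,240,540,310),120):
        M=cv2.moments(c); p=(M["m10"]/M["m00"],M["m01"]/M["m00"]); q=cv2.minAreaRect(c)
        print("stack px",np.round(p,1),"bb",cv2.boundingRect(c),"world",plane(T,p,z).round(1),"rect",q)
    return T
E
python3 - <<'E'
from h import *
p=world((4.2,-82.3));go([*p,30],92.45)
T=stack(44); S=r.snapshot("side")
a=cv2.resize(T["img"][245:310,440:520],None,fx=6,fy=6,interpolation=cv2.INTER_CUBIC)
b=cv2.resize(S["img"][330:395,305:360],None,fx=5.8,fy=6,interpolation=cv2.INTER_CUBIC)
cv2.imwrite("pics/c8.png",np.hstack([b,a])[:,:,::-1])
E
```

```text
tcp [507.5  89.5 129.3] jig [  3.7 -82.7] t 20.2
shift [0.0004 0.0006 0.0993] turn [-0.04  0.01 -0.04]
stack px [480.2 276.8] bb (468, 265, 26, 25) world [ 487.5 -279.    44. ] rect ((480.5, 277.0), (24.0, 25.0), 90.0)
```

View pics/c8.png

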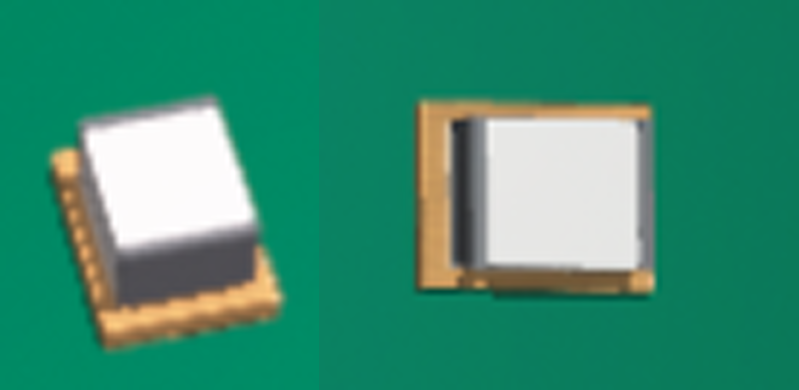

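Case 1 sits flat and square on the base, about 2 mm toward −y. Now I'll pick case 2.

Call:
drive_tool --plan '[[1,[0.0005,0.0005,0.03],[0,0,0]],[1,[0.0005,0.0005,0.06],[0,0,0]],[1,[0.0005,0.0005,0.085],[0,0,0]],[1,[0.0005,0.0005,0.0995],[0,0,0]],[1,[0.0005,0.0005,0.0995],[0,0,0]],[1,[0.0005,0.0005,0.0995],[0,0,0]],[-1,[0.0005,0.0005,0.0995],[0,0,0]],[-1,[0.0005,0.0005,0.0995],[0,0,0]],[-1,[0.0005,0.0005,0.0995],[0,0,0]],[-1,[0.0005,0.0005,0.0995],[0,0,0]],[-1,[0.0005,0.0005,0.0995],[0,0,0]],[-1,[0.0005,0.0005,0.0995],[0,0,0]],[-1,[0.0005,0.0005,0.0995],[0,0,0]],[-1,[0.0005,0.0005,0.0995],[0,0,0]],[-1,[0.0005,0.0005,0.08],[0,0,0]],[-1,[0.0005,0.0005,0.05],[0,0,0]],[-1,[0.0005,0.0005,0.02],[0,0,0]],[-1,[0.0005,0.0005,-0.02],[0,0,0]],[-1,[0.0005,0.0005,-0.05],[0,0,0]],[-1,[0.0005,0.0005,-0.05],[0,0,0]]]'

```text
time: 21.97
eef_pos: [510.6, 92.2, 185.2]
ee_rot: [2.169, 2.265, 0.009]
force: [1.0, 0.4, -1.0]
opening: 0.664
grasp_force: 29.9
```

```bash
python3 - <<'E'
from h import *
go([487.5,-276.5,180],89)
E
```

```text
tcp [510.6  92.2 185.2] jig [  6.9 -80.1] t 21.97
shift [-0.3674 -0.0392  0.0049] turn [ 0.46 -0.01  3.49]
```

Call:
drive_tool --plan '[[-1,[-0.03,-0.003,0],[0,0,0.5]],[-1,[-0.065,-0.006,0],[0,0,1]],[-1,[-0.1,-0.009,0],[0,0,1.5]],[-1,[-0.135,-0.012,0],[0,0,2]],[-1,[-0.17,-0.015,0],[0,0,2.5]],[-1,[-0.205,-0.018,0],[0,0,3]],[-1,[-0.24,-0.022,0],[0,0,3.5]],[-1,[-0.275,-0.027,0],[0,0,3.5]],[-1,[-0.31,-0.031,0],[0,0,3.5]],[-1,[-0.34,-0.035,0],[0,0,3.5]],[-1,[-0.36,-0.0365,0],[0,0,3.5]],[-1,[-0.366,-0.0365,0],[0,0,3.5]],[-1,[-0.366,-0.0365,0],[0,0,3.5]],[-1,[-0.366,-0.0365,0.03],[0,0,3.5]],[-1,[-0.366,-0.0365,0.06],[0,0,3.5]],[-1,[-0.366,-0.0365,0.08],[0,0,3.5]],[-1,[-0.366,-0.0365,0.08],[0,0,3.5]],[-1,[-0.366,-0.0365,0.08],[0,0,3.5]]]'

```text
time: 23.47
eef_pos: [487.3, -274.2, 99.1]
ee_rot: [-2.237, -2.202, -0.0]
force: [0.2, 0.6, -1.5]
opening: 0.664
grasp_force: 29.9
```

```bash
python3 - <<'E'
from h import *
go([487.5,-276.5,62.5],89)
E
```

```text
tcp [ 487.3 -274.2   99.1] jig [ -32.1 -445.2] t 23.47
shift [-0.0023  0.0003  0.0366] turn [-0.09 -0.1   0.09]
```

Call:
drive_tool --plan '[[-1,[-0.0015,0,0.015],[0,0,0]],[-1,[-0.0015,0,0.027],[0,0,0]],[-1,[-0.0015,0,0.034],[0,0,0]],[-1,[-0.0015,0,0.0365],[0,0,0]],[-1,[-0.0015,0,0.0365],[0,0,0]],[-1,[-0.0015,0,0.0365],[0,0,0]],[1,[-0.0015,0,0.0365],[0,0,0]],[1,[-0.0015,0,0.0365],[0,0,0]],[1,[-0.0015,0,0.0365],[0,0,0]],[1,[-0.0015,0,0.0365],[0,0,0]],[1,[-0.0015,0,0.0365],[0,0,0]],[1,[-0.0015,0,0.015],[0,0,0]],[1,[-0.0015,0,-0.02],[0,0,0]],[1,[-0.0015,0,-0.06],[0,0,0]],[1,[-0.0015,0,-0.09],[0,0,0]],[1,[-0.0015,0,-0.1],[0,0,0]],[1,[-0.0015,0,-0.1],[0,0,0]],[1,[-0.0015,0,-0.1],[0,0,0]]]'

```text
time: 24.97
eef_pos: [487.3, -277.7, 199.4]
ee_rot: [2.241, 2.201, -0.0]
force: [0.1, 0.4, -0.7]
opening: 1.002
grasp_force: 0.0
```

```bash
python3 - <<'E'
from h import *
cases("t3"); p=world((-25.4,90.2));go([*p,140],92.45)
E
```

```text
px [249. 284.] jig [-25.5  90.1] boxc [-25.4  90.1] size [np.float64(56.0), np.float64(56.4)] yaw rel jig -2.5 bb (237, 272, 25, 25)
px [218.4 275.7] jig [ -2.9 161.4] boxc [ -2.7 161.5] size [np.float64(56.6), np.float64(60.0)] yaw rel jig 0.5 bb (206, 263, 26, 26)
px [194.8 264.2] jig [ 26.5 216.2] boxc [ 28.6 216.2] size [np.float64(12.9), np.float64(172.2)] yaw rel jig -90.0 bb (192, 227, 7, 74)
px [378.1 250.7] jig [  39.2 -215.7] boxc [  40.2 -215.6] size [np.float64(13.0), np.float64(144.5)] yaw rel jig -90.0 bb (374, 220, 9, 62)
px [235.  218.1] jig [131.5 118.6] boxc [131.6 116.2] size [np.float64(31.3), np.float64(213.6)] yaw rel jig -1.9 bb (191, 211, 91, 15)
px [343.6 213.1] jig [ 131.9 -138.8] boxc [ 134.5 -131.6] size [np.float64(34.5), np.float64(253.1)] yaw rel jig -0.8 bb (287, 204, 108, 18)
tcp [ 486.7 -277.5  198.3] jig [ -32.8 -448.5] t 25.02
shift [ 0.5381 -0.0254  0.0587] turn [-0.07 -0.03 -3.49]
```

Call:
drive_tool --plan '[[1,[0.035,-0.002,0],[0,0,-1]],[1,[0.07,-0.004,0],[0,0,-2]],[1,[0.105,-0.006,0],[0,0,-3]],[1,[0.14,-0.008,0],[0,0,-3.5]],[1,[0.175,-0.01,0],[0,0,-3.5]],[1,[0.21,-0.012,0],[0,0,-3.5]],[1,[0.245,-0.014,0],[0,0,-3.5]],[1,[0.28,-0.016,0],[0,0,-3.5]],[1,[0.315,-0.017,0],[0,0,-3.5]],[1,[0.35,-0.018,0],[0,0,-3.5]],[1,[0.385,-0.02,0],[0,0,-3.5]],[1,[0.42,-0.021,0],[0,0,-3.5]],[1,[0.455,-0.022,0],[0,0,-3.5]],[1,[0.49,-0.024,0.01],[0,0,-3.5]],[1,[0.52,-0.0255,0.03],[0,0,-3.5]],[1,[0.535,-0.0255,0.05],[0,0,-3.5]],[1,[0.538,-0.0255,0.058],[0,0,-3.5]],[1,[0.538,-0.0255,0.058],[0,0,-3.5]],[1,[0.538,-0.0255,0.058],[0,0,-3.5]],[1,[0.538,-0.0255,0.058],[0,0,-3.5]]]'

```text
time: 26.68
eef_pos: [472.1, 259.5, 142.0]
ee_rot: [2.175, 2.266, -0.0]
force: [-0.2, -0.2, -0.2]
opening: 1.001
grasp_force: 0.0
```

```bash
python3 - <<'E'
from h import *
p=world((-25.4,90.2));go([*p,30],92.45)
T=stack(76)
E
```

```text
tcp [472.1 259.5 142. ] jig [-24.4  88.6] t 26.68
shift [ 0.0017 -0.0011  0.112 ] turn [ 0.02  0.03 -0.08]
stack px [483.5 276.3] bb (471, 264, 26, 26) world [ 487.4 -277.5   76. ] rect ((483.5, 276.5), (25.0, 25.0), 90.0)
```

Call:
drive_tool --plan '[[1,[0.0015,-0.001,0.035],[0,0,0]],[1,[0.0015,-0.001,0.07],[0,0,0]],[1,[0.0015,-0.001,0.095],[0,0,0]],[1,[0.0015,-0.001,0.11],[0,0,0]],[1,[0.0015,-0.001,0.112],[0,0,0]],[1,[0.0015,-0.001,0.112],[0,0,0]],[-1,[0.0015,-0.001,0.112],[0,0,0]],[-1,[0.0015,-0.001,0.112],[0,0,0]],[-1,[0.0015,-0.001,0.112],[0,0,0]],[-1,[0.0015,-0.001,0.112],[0,0,0]],[-1,[0.0015,-0.001,0.112],[0,0,0]],[-1,[0.0015,-0.001,0.112],[0,0,0]],[-1,[0.0015,-0.001,0.112],[0,0,0]],[-1,[0.0015,-0.001,0.112],[0,0,0]],[-1,[0.0015,-0.001,0.09],[0,0,0]],[-1,[0.0015,-0.001,0.06],[0,0,0]],[-1,[0.0015,-0.001,0.02],[0,0,0]],[-1,[0.0015,-0.001,-0.02],[0,0,0]],[-1,[0.0015,-0.001,-0.055],[0,0,0]],[-1,[0.0015,-0.001,-0.065],[0,0,0]]]'

```text
time: 28.4
eef_pos: [471.6, 263.8, 211.6]
ee_rot: [2.171, 2.268, 0.009]
force: [0.7, 0.2, -1.5]
opening: 0.666
grasp_force: 29.9
```

```bash
python3 - <<'E'
from h import *
go([487.5,-276.5,205],89)
cases("t4",save=False)
E
```

```text
tcp [471.6 263.8 211.6] jig [-24.7  92.9] t 28.4
shift [-0.5405 -0.0077  0.0054] turn [ 0.32 -0.13  3.5 ]
px [378.1 250.7] jig [  39.4 -215.7] boxc [  40.2 -215.6] size [np.float64(12.7), np.float64(144.5)] yaw rel jig -90.0 bb (374, 220, 9, 62)
px [235.1 218.2] jig [131.4 118.4] boxc [131.6 115.1] size [np.float64(31.2), np.float64(211.5)] yaw rel jig -1.9 bb (192, 211, 90, 15)
px [343.1 213.2] jig [ 131.8 -137.8] boxc [ 134.5 -131.6] size [np.float64(34.1), np.float64(253.1)] yaw rel jig -0.7 bb (287, 204, 108, 18)
```

Call:
drive_tool --plan '[[-1,[-0.035,0,0],[0,0,0.5]],[-1,[-0.07,-0.001,0],[0,0,1]],[-1,[-0.105,-0.001,0],[0,0,1.5]],[-1,[-0.14,-0.002,0],[0,0,2]],[-1,[-0.175,-0.002,0],[0,0,2.5]],[-1,[-0.21,-0.003,0],[0,0,3]],[-1,[-0.245,-0.003,0],[0,0,3.5]],[-1,[-0.28,-0.004,0],[0,0,3.5]],[-1,[-0.315,-0.004,0],[0,0,3.5]],[-1,[-0.35,-0.005,0],[0,0,3.5]],[-1,[-0.385,-0.005,0],[0,0,3.5]],[-1,[-0.42,-0.006,0],[0,0,3.5]],[-1,[-0.455,-0.006,0],[0,0,3.5]],[-1,[-0.49,-0.0065,0],[0,0,3.5]],[-1,[-0.515,-0.0065,0],[0,0,3.5]],[-1,[-0.532,-0.0065,0.01],[0,0,3.5]],[-1,[-0.5385,-0.0065,0.03],[0,0,3.5]],[-1,[-0.5385,-0.0065,0.05],[0,0,3.5]],[-1,[-0.5385,-0.0065,0.06],[0,0,3.5]],[-1,[-0.5385,-0.0065,0.06],[0,0,3.5]]]'

```text
time: 30.12
eef_pos: [485.2, -274.9, 142.9]
ee_rot: [-2.237, -2.198, 0.002]
force: [-1.1, 0.6, -1.5]
opening: 0.665
grasp_force: 29.9
```

Call:
drive_tool --plan '[[-1,[0,0,0],[0,0,0]],[-1,[0,0,0],[0,0,0]],[-1,[0,0,0],[0,0,0]]]'

```text
time: 30.37
eef_pos: [487.8, -276.0, 147.7]
ee_rot: [2.24, 2.201, 0.0]
force: [0.6, 0.9, -2.0]
opening: 0.666
grasp_force: 29.9
```

```bash
python3 - <<'E'
from h import *
go([487.5,-277.2,94.5],89)
E
```

```text
tcp [ 487.8 -276.   147.7] jig [ -31.6 -447.1] t 30.37
shift [-0.0011 -0.0004  0.0532] turn [ 0.08  0.06 -0.  ]
```

Call:
drive_tool --plan '[[-1,[-0.001,-0.0005,0.02],[0,0,0]],[-1,[-0.001,-0.0005,0.038],[0,0,0]],[-1,[-0.001,-0.0005,0.048],[0,0,0]],[-1,[-0.001,-0.0005,0.0525],[0,0,0]],[-1,[-0.001,-0.0005,0.053],[0,0,0]],[-1,[-0.001,-0.0005,0.053],[0,0,0]],[-1,[-0.001,-0.0005,0.053],[0,0,0]],[1,[-0.001,-0.0005,0.053],[0,0,0]],[1,[-0.001,-0.0005,0.053],[0,0,0]],[1,[-0.001,-0.0005,0.053],[0,0,0]],[1,[-0.001,-0.0005,0.053],[0,0,0]],[1,[-0.001,-0.0005,0.053],[0,0,0]],[1,[-0.001,-0.0005,0.03],[0,0,0]],[1,[-0.001,-0.0005,0],[0,0,0]],[1,[-0.001,-0.0005,-0.03],[0,0,0]],[1,[-0.001,-0.0005,-0.05],[0,0,0]],[1,[-0.001,-0.0005,-0.06],[0,0,0]],[1,[-0.001,-0.0005,-0.06],[0,0,0]],[1,[-0.001,-0.0005,-0.06],[0,0,0]]]'

```text
time: 31.95
eef_pos: [486.4, -277.1, 205.8]
ee_rot: [-2.241, -2.201, 0.0]
force: [0.8, -0.0, -0.4]
opening: 0.996
grasp_force: 0.0
```

```bash
python3 - <<'E'
from h import *
cases("t5"); p=world((-2.8,161.4));go([*p,150],92.45)
E
```

```text
px [218.4 275.7] jig [ -2.9 161.4] boxc [ -2.7 161.5] size [np.float64(56.6), np.float64(60.0)] yaw rel jig 0.5 bb (206, 263, 26, 26)
px [194.8 264.2] jig [ 26.4 216.2] boxc [ 28.6 216.2] size [np.float64(12.9), np.float64(172.2)] yaw rel jig -89.9 bb (192, 227, 7, 74)
px [378.1 250.7] jig [  39.4 -215.6] boxc [  41.4 -215.6] size [np.float64(13.0), np.float64(146.9)] yaw rel jig -90.0 bb (374, 219, 9, 63)
px [235.  218.1] jig [131.5 118.6] boxc [131.6 116.2] size [np.float64(31.3), np.float64(213.6)] yaw rel jig -1.9 bb (191, 211, 91, 15)
px [343.9 213.2] jig [ 131.8 -139.7] boxc [ 134.5 -131.7] size [np.float64(34.5), np.float64(253.3)] yaw rel jig -0.8 bb (287, 204, 108, 18)
tcp [ 486.  -276.9  205.1] jig [ -33.5 -447.9] t 32.0
shift [ 0.61   -0.0063  0.0556] turn [-0.09 -0.05 -3.49]
```

Call:
drive_tool --plan '[[1,[0.038,0,0],[0,0,-1]],[1,[0.076,-0.001,0],[0,0,-2]],[1,[0.114,-0.001,0],[0,0,-3]],[1,[0.152,-0.002,0],[0,0,-3.5]],[1,[0.19,-0.002,0],[0,0,-3.5]],[1,[0.228,-0.002,0],[0,0,-3.5]],[1,[0.266,-0.003,0],[0,0,-3.5]],[1,[0.304,-0.003,0],[0,0,-3.5]],[1,[0.342,-0.004,0],[0,0,-3.5]],[1,[0.38,-0.004,0],[0,0,-3.5]],[1,[0.418,-0.004,0],[0,0,-3.5]],[1,[0.456,-0.005,0],[0,0,-3.5]],[1,[0.494,-0.005,0],[0,0,-3.5]],[1,[0.532,-0.005,0],[0,0,-3.5]],[1,[0.57,-0.006,0.01],[0,0,-3.5]],[1,[0.595,-0.0065,0.03],[0,0,-3.5]],[1,[0.61,-0.0065,0.05],[0,0,-3.5]],[1,[0.61,-0.0065,0.055],[0,0,-3.5]],[1,[0.61,-0.0065,0.055],[0,0,-3.5]],[1,[0.61,-0.0065,0.055],[0,0,-3.5]]]'

```text
time: 33.67
eef_pos: [491.0, 332.0, 150.7]
ee_rot: [-2.173, -2.268, 0.003]
force: [0.3, -0.3, -0.6]
opening: 1.004
grasp_force: 0.0
```

Call:
drive_tool --plan '[[1,[0,0,0],[0,0,0]],[1,[0,0,0],[0,0,0]]]'

```text
time: 33.83
eef_pos: [492.0, 332.0, 152.4]
ee_rot: [2.174, 2.266, 0.001]
force: [-0.5, 0.8, 0.8]
opening: 1.001
grasp_force: 0.0
```

```bash
python3 - <<'E'
from h import *
p=world((-2.9,161.4));go([*p,30],92.45)
T=stack(108)
E
```

```text
tcp [492.  332.  152.4] jig [ -1.5 160.2] t 33.83
shift [ 0.0012 -0.0016  0.1224] turn [ 0.08  0.01 -0.08]
stack px [488.1 276.2] bb (475, 263, 27, 27) world [ 486.4 -278.4  108. ] rect ((488.0, 276.0), (26.0, 26.0), 90.0)
```

Call:
drive_tool --plan '[[1,[0.001,-0.001,0.035],[0,0,0]],[1,[0.001,-0.001,0.07],[0,0,0]],[1,[0.001,-0.001,0.1],[0,0,0]],[1,[0.001,-0.001,0.117],[0,0,0]],[1,[0.001,-0.001,0.121],[0,0,0]],[1,[0.001,-0.001,0.121],[0,0,0]],[-1,[0.001,-0.001,0.121],[0,0,0]],[-1,[0.001,-0.001,0.121],[0,0,0]],[-1,[0.001,-0.001,0.121],[0,0,0]],[-1,[0.001,-0.001,0.121],[0,0,0]],[-1,[0.001,-0.001,0.121],[0,0,0]],[-1,[0.001,-0.001,0.121],[0,0,0]],[-1,[0.001,-0.001,0.121],[0,0,0]],[-1,[0.001,-0.001,0.121],[0,0,0]]]'

```text
time: 35.05
eef_pos: [490.5, 334.0, 31.1]
ee_rot: [2.173, 2.268, 0.001]
force: [-0.3, -1.5, 7.2]
opening: 0.665
grasp_force: 30.0
```

Call:
drive_tool --plan '[[-1,[0,0,-0.03],[0,0,0]],[-1,[0,0,-0.06],[0,0,0]],[-1,[0,0,-0.1],[0,0,0]],[-1,[0,0,-0.14],[0,0,0]],[-1,[0,0,-0.18],[0,0,0]],[-1,[0,0,-0.2],[0,0,0]],[-1,[0,0,-0.2],[0,0,0]],[-1,[0,0,-0.2],[0,0,0]]]'

```text
time: 35.72
eef_pos: [490.2, 334.1, 231.0]
ee_rot: [2.173, 2.268, 0.002]
force: [-0.0, 0.3, -1.5]
opening: 0.665
grasp_force: 30.0
```

```bash
python3 - <<'E'
from h import *
go([487.5,-277,230],89)
E
```

```text
tcp [490.2 334.1 231. ] jig [ -3.2 162.4] t 35.72
shift [-0.6105 -0.029   0.0008] turn [ 0.08 -0.02  3.47]
```

Call:
drive_tool --plan '[[-1,[-0.036,-0.001,0],[0,0,0.5]],[-1,[-0.072,-0.003,0],[0,0,1]],[-1,[-0.108,-0.005,0],[0,0,1.5]],[-1,[-0.144,-0.007,0],[0,0,2]],[-1,[-0.18,-0.008,0],[0,0,2.5]],[-1,[-0.216,-0.01,0],[0,0,3]],[-1,[-0.252,-0.012,0],[0,0,3.5]],[-1,[-0.288,-0.014,0],[0,0,3.5]],[-1,[-0.324,-0.015,0],[0,0,3.5]],[-1,[-0.36,-0.017,0],[0,0,3.5]],[-1,[-0.396,-0.019,0],[0,0,3.5]],[-1,[-0.432,-0.021,0],[0,0,3.5]],[-1,[-0.468,-0.022,0],[0,0,3.5]],[-1,[-0.504,-0.024,0],[0,0,3.5]],[-1,[-0.54,-0.026,0],[0,0,3.5]],[-1,[-0.572,-0.028,0],[0,0,3.5]],[-1,[-0.595,-0.029,0],[0,0,3.5]],[-1,[-0.607,-0.029,0],[0,0,3.5]],[-1,[-0.6105,-0.029,0],[0,0,3.5]],[-1,[-0.6105,-0.029,0],[0,0,3.5]]]'

```text
time: 37.38
eef_pos: [487.1, -276.7, 229.4]
ee_rot: [-2.24, -2.2, -0.0]
force: [-0.0, 0.1, -1.1]
opening: 0.662
grasp_force: 30.0
```

Call:
drive_tool --plan '[[-1,[0,0,0.02],[0,0,0]],[-1,[0,0,0.035],[0,0,0]],[-1,[0,0,0.045],[0,0,0]],[-1,[0,0,0.05],[0,0,0]],[-1,[0,0,0.05],[0,0,0]],[-1,[0,0,0.05],[0,0,0]],[-1,[0,0,0.05],[0,0,0]]]'

```text
time: 37.97
eef_pos: [487.9, -277.1, 181.5]
ee_rot: [2.24, 2.201, 0.001]
force: [0.1, -0.5, -0.0]
opening: 0.664
grasp_force: 30.0
```

```bash
python3 - <<'E'
from h import *
go([487.5,-277,127],89)
E
```

```text
tcp [ 487.9 -277.1  181.5] jig [ -31.5 -448.1] t 37.97
shift [ 0.0001 -0.0005  0.0545] turn [ 0.06  0.04 -0.01]
```

Call:
drive_tool --plan '[[-1,[0,-0.0005,0.02],[0,0,0]],[-1,[0,-0.0005,0.036],[0,0,0]],[-1,[0,-0.0005,0.046],[0,0,0]],[-1,[0,-0.0005,0.051],[0,0,0]],[-1,[0,-0.0005,0.053],[0,0,0]],[-1,[0,-0.0005,0.0535],[0,0,0]],[-1,[0,-0.0005,0.0535],[0,0,0]],[-1,[0,-0.0005,0.0535],[0,0,0]]]'

```text
time: 38.63
eef_pos: [487.4, -277.4, 127.9]
ee_rot: [2.24, 2.2, 0.0]
force: [-0.1, -0.3, -2.1]
opening: 0.665
grasp_force: 30.0
```

Still about 0.8 mm up. I'll lower slightly, release and go up.

Call:
drive_tool --plan '[[-1,[0,0,0.0005],[0,0,0]],[-1,[0,0,0.0008],[0,0,0]],[-1,[0,0,0.0008],[0,0,0]],[1,[0,0,0.0008],[0,0,0]],[1,[0,0,0.0008],[0,0,0]],[1,[0,0,0.0008],[0,0,0]],[1,[0,0,0.0008],[0,0,0]],[1,[0,0,0.0008],[0,0,0]],[1,[0,0,-0.02],[0,0,0]],[1,[0,0,-0.05],[0,0,0]],[1,[0,0,-0.075],[0,0,0]],[1,[0,0,-0.08],[0,0,0]],[1,[0,0,-0.08],[0,0,0]],[1,[0,0,-0.08],[0,0,0]]]'

```text
time: 39.8
eef_pos: [486.6, -277.3, 206.5]
ee_rot: [-2.241, -2.201, 0.001]
force: [-0.2, 0.4, -1.0]
opening: 1.001
grasp_force: 0.0
```

```bash
python3 - <<'E'
from h import *
p=world((129,0));go([*p,165],92.45)
E
```

```text
tcp [ 486.6 -277.3  206.5] jig [ -32.9 -448.3] t 39.8
shift [0.4573 0.1343 0.0413] turn [-0.02  0.01 -3.49]
```

Call:
drive_tool --plan '[[0,[0.035,0.005,0],[0,0,-1]],[0,[0.07,0.015,0],[0,0,-2]],[0,[0.105,0.025,0],[0,0,-3]],[0,[0.14,0.036,0],[0,0,-3.5]],[0,[0.175,0.047,0],[0,0,-3.5]],[0,[0.21,0.058,0],[0,0,-3.5]],[0,[0.245,0.069,0],[0,0,-3.5]],[0,[0.28,0.08,0],[0,0,-3.5]],[0,[0.315,0.091,0],[0,0,-3.5]],[0,[0.35,0.102,0],[0,0,-3.5]],[0,[0.385,0.113,0],[0,0,-3.5]],[0,[0.42,0.124,0],[0,0,-3.5]],[0,[0.445,0.132,0.01],[0,0,-3.5]],[0,[0.4575,0.1345,0.03],[0,0,-3.5]],[0,[0.4575,0.1345,0.041],[0,0,-3.5]],[0,[0.4575,0.1345,0.041],[0,0,-3.5]],[0,[0.4575,0.1345,0.041],[0,0,-3.5]],[0,[0.4575,0.1345,0.041],[0,0,-3.5]]]'

```text
time: 41.3
eef_pos: [629.9, 176.2, 166.3]
ee_rot: [2.175, 2.266, -0.001]
force: [0.4, -0.6, 0.9]
opening: 0.502
grasp_force: 0.0
```

```bash
python3 - <<'E'
from h import *
p=world((129.3,0));go([*p,81],92.45)
T=stack(140); S=r.snapshot("side")
a=cv2.resize(T["img"][235:315,440:530],None,fx=5,fy=5,interpolation=cv2.INTER_CUBIC)
b=cv2.resize(S["img"][265:395,275:360],None,fx=4,fy=400/130,interpolation=cv2.INTER_CUBIC)
cv2.imwrite("pics/c9.png",np.hstack([b,a])[:,:,::-1])
E
```

```text
tcp [629.9 176.2 166.3] jig [129.7  -1.4] t 41.3
shift [ 0.0014 -0.0004  0.0853] turn [ 0.01  0.04 -0.09]
stack px [492.3 275.6] bb (479, 263, 28, 26) world [ 486.6 -278.   140. ] rect ((492.5, 275.5), (25.0, 27.0), 90.0)
```

View pics/c9.png

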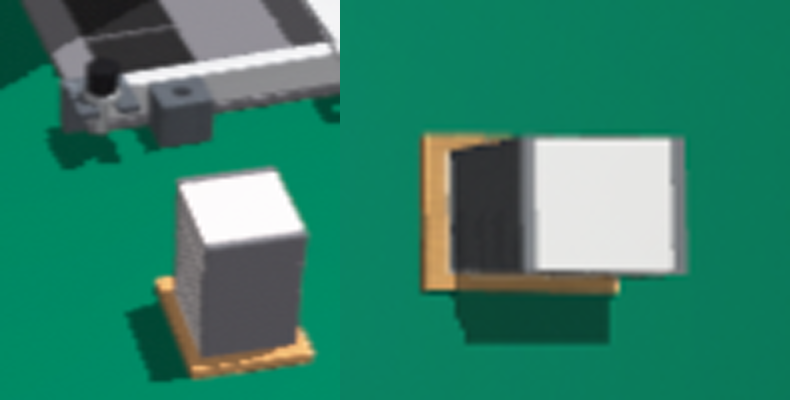

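The column of four is square and centred (top at about (486.6, −278)), and the pin is still parked. Now I'll pull the bar home.

Call:
drive_tool --plan '[[0,[0.0015,-0.0005,0.03],[0,0,0]],[0,[0.0015,-0.0005,0.055],[0,0,0]],[0,[0.0015,-0.0005,0.075],[0,0,0]],[0,[0.0015,-0.0005,0.084],[0,0,0]],[0,[0.0015,-0.0005,0.084],[0,0,0]],[0,[0.0015,-0.0005,0.084],[0,0,0]],[-1,[0.0015,-0.0005,0.084],[0,0,0]],[-1,[0.0015,-0.0005,0.084],[0,0,0]],[-1,[0.0015,-0.0005,0.084],[0,0,0]],[-1,[0.0015,-0.0005,0.084],[0,0,0]],[-1,[0.0015,-0.0005,0.084],[0,0,0]],[-1,[0.0015,-0.0005,0.084],[0,0,0]],[-1,[0.0015,-0.0005,0.084],[0,0,0]],[-1,[0.0015,-0.0005,0.084],[0,0,0]],[-1,[0.0015,-0.0005,0.084],[0,0,0]]]'

```text
time: 42.65
eef_pos: [629.3, 179.3, 82.5]
ee_rot: [2.173, 2.268, 0.001]
force: [-0.4, -0.2, 5.6]
opening: 0.224
grasp_force: 30.0
```

Call:
drive_tool --plan '[[-1,[0,-0.01,0],[0,0,0]],[-1,[0,-0.025,0],[0,0,0]],[-1,[0,-0.04,0],[0,0,0]],[-1,[0,-0.055,0],[0,0,0]],[-1,[0,-0.07,0],[0,0,0]],[-1,[0,-0.085,0],[0,0,0]],[-1,[0,-0.1,0],[0,0,0]],[-1,[0,-0.113,0],[0,0,0]],[-1,[0,-0.122,0],[0,0,0]],[-1,[0,-0.127,0],[0,0,0]],[-1,[0,-0.129,0],[0,0,0]],[-1,[0,-0.129,0],[0,0,0]],[-1,[0,-0.129,0],[0,0,0]],[-1,[0,-0.129,0],[0,0,0]]]'

```text
time: 43.82
eef_pos: [500.9, 173.7, 82.5]
ee_rot: [2.173, 2.268, 0.001]
force: [1.1, -1.3, 7.8]
opening: 0.222
grasp_force: 30.0
```

```bash
python3 - <<'E'
from h import *
p=world((0,0));go([*p,81],92.45);print(r.state()["force"],r.state()["opening"])
E
```

```text
tcp [500.9 173.7  82.5] jig [0.6 1.7] t 43.82
shift [-0.0017 -0.0006  0.0015] turn [ 0.04 -0.    0.  ]
[ 1.05087394 -1.33867064  7.83318378] 0.2216247729512174
```

The bar is home. I'll release, lift clear and check.

Call:
drive_tool --plan '[[0.2,[0,0,0],[0,0,0]],[0.2,[0,0,0],[0,0,0]],[0.2,[0,0,0],[0,0,0]],[0.2,[0,0,0],[0,0,0]],[0.2,[0,0,0],[0,0,0]],[0.2,[0,0,-0.03],[0,0,0]],[0.2,[0,0,-0.06],[0,0,0]],[0.2,[0,0,-0.1],[0,0,0]],[0.2,[0,0,-0.14],[0,0,0]],[0.2,[0,0,-0.18],[0,0,0]],[0.2,[0.03,0,-0.18],[0,0,0]],[0.2,[0.07,0,-0.18],[0,0,0]],[0.2,[0.1,0,-0.18],[0,0,0]],[0.2,[0.12,0,-0.18],[0,0,0]],[0.2,[0.12,0,-0.18],[0,0,0]],[0.2,[0.12,0,-0.18],[0,0,0]],[0.2,[0.12,0,-0.18],[0,0,0]]]'

```text
time: 45.23
eef_pos: [495.2, 292.8, 261.7]
ee_rot: [2.173, 2.268, -0.001]
force: [0.0, -0.5, -1.2]
opening: 0.601
grasp_force: 0.0
```

```bash
python3 - <<'E'
from h import *
T=stack(140)
cv2.imwrite("pics/t9.png",T["img"][:,:,::-1])
E
```

```text
stack px [492.3 275.6] bb (479, 263, 28, 26) world [ 486.7 -278.   140. ] rect ((492.5, 275.5), (25.0, 27.0), 90.0)
```

View pics/t9.png

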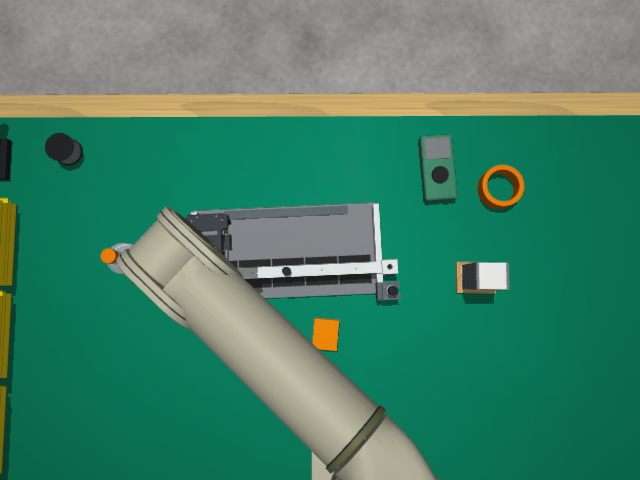

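The bar is home with its handle at (286,271), where it started. The pin is parked at (392,291), the column stands on the base, and the bystanders haven't moved.

```bash
python3 -c "
from bench import r
print(r.finish_job())"
```

```text
the job is handed in; nothing more can be done
None
```

The job is handed in but no verdict was returned: in the last camera check the pin is parked in the notch, all four cases present are stacked within about 2 mm of the base's centre, the bar is home and the bystanders are where they started.

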